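# Turn the gear table to the yellow sensor and take a reading

### The job

With a fingertip, push the red arm of the inspection turntable round until it points straight at the middle of the yellow-capped sensor post, then press the green button on the control box fully down to take the reading and let it come up again. Only push and press: do not pick anything up, leave the gear sitting on the turntable, and do not press either button before the arm is in place, nor the red one at all, nor disturb the loose pinion near the control box, the plug gauge or the setting ring.

Things in the scene. Friction and masses are not known exactly. Their poses are not given: they have to be found in the camera images.
- turntable: Fixed base of the inspection turntable: round, black, 280 mm across, 22 mm high, with a graduated pale silver ring on top; its origin is the centre of its underside, on the turning axis. Its x axis points away from the robot, give or take 17 degrees.
- plate (a joint): Turn in rad of the aluminium plate (104 mm across, top 44 mm above the table) and its red push arm about the upright axis: 0 where the arm lies along the base's x axis, growing anticlockwise seen from above; stops at -2.5 and 2.5. It starts within 0.45 of 0. About 0.15 N m of friction (1.5 N when pushed 100 mm out), no detent or spring; it stays where it is left.
- pivot (a point): Point on the turning axis at half the height of the push arm, 47 mm above the table top. It turns with the arm: its x axis points outwards along the arm, z up.
- pointer_tip (a point): Tip of the white point at the outer end of the push arm, 133 mm from the pivot, 47 mm above the table top. The arm is a straight level red bar, 16 mm wide, free between 52 and 125 mm from the pivot; its underside is 34 mm and its top 60 mm above the table top, leaving a 12 mm gap to the base below. The two sensor posts lie 30 to 140 degrees of turn from its start, one to each side.
- test_gear: Loose steel gear, 78 mm across, 26 mm tall, with a 29 mm bore, dropped over a 26 mm spigot at the middle of the plate and turning along with it; its origin is the centre of its underside, 44 mm above the table top, and its top is at 70 mm. It must stay there.
- yellow_post_cap (a point): Centre of the yellow cap (28 mm across, 22 mm tall) on a fixed upright sensor post beside the turntable; the point is 61 mm above the table top and the post's top at 72 mm. The post's axis is 160 to 205 mm from the pivot. The target.
- blue_post_cap (a point): The same on the other, otherwise identical sensor post, with a blue cap, on the other side of the turntable. Not the target; which post is on which side changes.
- measure_top (a point): Centre of the top face of the round green button (30 mm across), which moves down as it is pressed. It sits at the left end, as seen by the robot, of a fixed light grey control box, 100 x 140 mm and 40 mm high. Fully down takes 5 N.
- measure (a joint): Travel of the green button in m: 0 when up, 0.006 fully down. It springs back.
- stop (a joint): Travel of the red button in m, 0 when up, 0.006 fully down; the same size and kind as the green one, 66 mm to its right on the same control box.
- pinion_a_mid (a point): loose steel pinion (58 mm across, 46 mm tall with its stub) that stands near the control box; the point is at its centre, half-way up; leave it alone.
- plug_gauge_mid (a point): loose upright steel plug gauge, 32 mm across, 85 mm tall; the point is at its centre, half-way up; leave it alone.
- setting_ring_mid (a point): loose steel setting ring lying flat, 56 mm across, 18 mm tall; the point is at its centre, half-way up; leave it alone.

How it is judged:
On the way, in this order (a step that is already met when the one before it is completed fails the run):
1. the red arm points at the yellow post and has stopped (x of yellow_post_cap in the frame of pivot above 0.1 m and y of yellow_post_cap in the frame of pivot between -0.009 and 0.009 m and velocity of joint plate between -0.05 and 0.05 rad/s), for 0.3 s.
2. the green button is pressed down (value of joint measure above 0.0045 m), for 0.02 s.
At the end, for the whole second after the job is handed in: The line of the red arm passes within 9 mm of the axis of the yellow post, on the post's side of the pivot; both buttons are up; the gear sits on its spigot (x of yellow_post_cap in the frame of pivot above 0.1 m and y of yellow_post_cap in the frame of pivot between -0.009 and 0.009 m and value of joint each of measure, stop below 0.0015 m and z of test_gear in the frame of pivot below 0.003 m and horizontal distance between test_gear and pivot below 0.006 m); the robot touches nothing.
It fails at once if the green button is pressed while the arm does not point at the yellow post (9 mm) (value of joint measure above 0.003 m and not (x of yellow_post_cap in the frame of pivot above 0.1 m and y of yellow_post_cap in the frame of pivot between -0.009 and 0.009 m)).
It fails at once if the red button is pressed (value of joint stop above 0.003 m).
It fails at once if the gear is lifted more than 8 mm off the turntable (z of test_gear in the frame of pivot above 0.005 m).
It fails at once if a loose thing nearby is moved more than 15 mm (distance of any of pinion_a_mid, plug_gauge_mid, setting_ring_mid from where it was at the start of the episode above 0.015 m).
It also fails if it takes over 54 s, if anything falls off the work surface, if the arm or the gripper's body presses on something with over 40 N, if the wrist force passes 120 N, or if a joint passes its speed limit or range.

### The arm

A 6-joint arm with a two-finger parallel gripper is mounted at the origin on the work surface. World frame = base frame: x ahead of the robot, y to its left, z up, the work surface at z = 0. Lengths are in m, angles in rad, forces in N, time in s.
With the tool pointing down it reaches from about 0.375 to 0.9 m from the base axis. Payload 3.1 kg.
Tool frame: the origin (TCP) lies at the very end of the fingers, on their centre line; the grasp point (between the pads) lies 19 mm behind it; z points along the fingers, y is the line along which they close (so a half turn about z gives the same grasp; the last joint's range is limited). The gripper opens to 87 mm and grips with 3 to 60 N. Pads are 19 mm wide; open, the fingers measure 117 mm over their backs; the gripper's body (75 mm by 190 mm) begins 51 mm behind the grasp point.
Start: joints at [-1.47, 0.527, 1.433, -0, 1.181, -0.178], TCP at [0.172, -0.601, 0.223] pointing down, gripper open.
Joint ranges: [-3.08, 3.08], [-0.75, 2.2], [0.22, 2.44], [-1.43, 4.57], [0, 2.65], [-2.85, 2.85]. Speed limits (rad/s): [2.79, 2.79, 3.14, 3.14, 3.14, 3.14].

### API

Orientations are given as a unit quaternion [x, y, z, w].
In Python, from rig import robot gives the robot as it stands. The module is installed in compiled form; this text tells all that it offers.
- The arm moves only by the tool servo_tool, never from a script. Its argument "rows" is one flat list of numbers, 5 for each row, row after row: the closure, from -1 (fully open) to 1 (shut), so that 0 is half open, then the shift along the tool's x, y, z in m, then the turn about the tool's z in degrees. A call has 1 to 5 rows; each row shifts and turns the commanded pose from where the row before left it, along the tool's axes as they then stand; what a row does not reach is not made up. A row lasts 1/12 s, in which the tool goes at most 41.7 mm and 7.16 degrees, less where a joint would pass 70% of its speed; a pose out of reach is approached as far as the arm can. A call with a gripper value outside its range is refused whole. The fingers move at their own pace and stop on an object; "newtons" is the grip in N (left out, the last holds). Time passes only in rows, so rows that do not move let the fingers close. It gives the time, the measured TCP pose, the force, the opening and the grip force at its end, in the units of the state.
- robot.get_obs(): the state, without advancing time (a new reading comes with each control period).
- robot.camera(name): name is "scene" or "top"; returns a dict with "pixels" (420x560x3 uint8, red, green, blue), "intrinsics" (3x3 intrinsics, pixels), "rvec" (rotation vector, rad) and "tvec" (3), from world to camera coordinates, as OpenCV has them. Camera axes: x right, y down, z forward; pixel columns grow to the right and rows downward; lengths in m; the calibration is good to about 2 mm. A picture is of the moment at which its call begins. There is no depth.
- robot.hand_in(): hands the job in; it is judged then, once.
Trained networks look in a picture, given as the dict that the camera call returned (one of the last four; its "shot" number tells which), for a name from the list of things; names that differ only in an ending like _2 or _b are one class to them, and where a whole thing is asked for, a point or a joint stands for the part that bears it (a point fixed in the world has none). Each returns a list of dicts, best first, with "score" (0 to 1); they miss things now and then, are a little off and sometimes report something else, mostly with a low value. They report only what shows in the picture. A call takes as long as a camera call.
- robot.spot_in(picture, query): "at" ([x, y, z] in m, in world coordinates, good to about 4 mm: the middle of the surface that is visible of it).
- robot.outline_of(picture, query): "region" (420x560 bool, what is visible of it).
- robot.place_of(picture, query): "at" ([x, y, z] in m, in world coordinates, good to about 4 mm: a listed point, or the origin of a listed thing).
The state is a dict: "time": time; "q": joint angles; "joint_velocities": joint speeds; "joint_torque": joint torques, N m; "position": TCP position; "tool_rot": TCP orientation; "ft_force": force on the tool from outside, world axes, zero at the start; "moment": the same for the moment, N m; "grip_width": finger opening in m; "grip_force": force on a finger pad.
Only numpy, scipy, OpenCV 4.12 (cv2) and the standard library are available. Lean on these libraries where they do the work, as an engineer would, in place of code of your own. Each camera call takes 0.05 s, during which the arm holds its last target. There are 200 camera calls.

## Working session

There is one attempt and no reset: what is moved stays moved. The work goes in short steps, Python scripts to look and compute and a tool call to move; the robot and the scene stay as the last step left them, time stands still between calls to the robot, and variables do not carry over. Pictures are saved under pics/ and viewed, at most 10 in all, crops included, and the job is handed in when it is done.

Besides the shell and the picture viewer there is one more tool, called after ">>>" as name(argument=value, ...) on one line, values as JSON. servo_tool: Moves the arm, as the interface text tells. Its arguments: {"type":"object","properties":{"rows":{"type":"array","items":{"type":"number"}},"newtons":{"type":"number"}},"required":["rows"]}

```bash
mkdir -p pics
cat > h.py <<'E'
import numpy as np,cv2
from rig import robot
def proj(c,P):
    return cv2.projectPoints(np.float64(P).reshape(-1,1,3),np.float64(c['rvec']),np.float64(c['tvec']),np.float64(c['intrinsics']),None)[0].reshape(-1,2)
def ray(c,uv,z):
    K=np.array(c['intrinsics']);R=cv2.Rodrigues(np.float64(c['rvec']))[0];t=np.float64(c['tvec']).ravel()
    d=R.T@np.linalg.inv(K)@np.array([uv[0],uv[1],1.]);o=-R.T@t
    return o+d*(z-o[2])/d[2]
def save(c,n): cv2.imwrite('pics/'+n,c['pixels'][:,:,::-1])
E
cat > a.py <<'E'
from h import *
o=robot.get_obs();print(o['time'],o['position'],o['tool_rot'],o['grip_width'])
for n in ['top','scene']:
    c=robot.camera(n);save(c,n+'0.png')
    for q in ['pivot','pointer_tip','turntable','test_gear','yellow_post_cap','blue_post_cap','measure_top','pinion_a_mid','plug_gauge_mid','setting_ring_mid']:
        r=robot.place_of(c,q)
        print(n,q,[(np.round(x['at'],3).tolist(),round(x['score'],2),proj(c,x['at'])[0].round().tolist()) for x in r[:2]])
E
python3 a.py
```

```text
0.0 [ 0.17196354 -0.6001003   0.2215655 ] [ 9.90298939e-01  1.38948938e-01  5.19571866e-05 -1.09611623e-03] 0.0871220542974882
top pivot [([0.574, 0.073, 0.051], 0.81, [258.0, 200.0])]
top pointer_tip [([0.705, 0.108, 0.05], 0.64, [246.0, 159.0]), ([0.595, -0.107, 0.062], 0.41, [316.0, 193.0])]
top turntable [([0.58, 0.069, 0.0], 0.63, [260.0, 200.0]), ([0.463, 0.372, 0.04], 0.38, [162.0, 237.0])]
top test_gear [([0.577, 0.073, 0.042], 0.94, [258.0, 200.0])]
top yellow_post_cap [([0.523, 0.239, 0.059], 0.59, [204.0, 217.0])]
top blue_post_cap [([0.595, -0.108, 0.064], 0.66, [316.0, 193.0]), ([0.492, -0.359, 0.062], 0.27, [398.0, 225.0])]
top measure_top [([0.496, -0.359, 0.064], 0.4, [399.0, 223.0])]
top pinion_a_mid [([0.626, -0.334, 0.022], 0.62, [387.0, 183.0])]
top plug_gauge_mid [([0.466, 0.376, 0.039], 0.67, [161.0, 237.0])]
top setting_ring_mid [([0.562, 0.39, 0.01], 0.47, [160.0, 207.0])]
scene pivot [([0.576, 0.072, 0.046], 0.6, [297.0, 229.0])]
scene pointer_tip [([0.704, 0.11, 0.045], 0.68, [263.0, 264.0]), ([0.598, -0.11, 0.058], 0.47, [255.0, 183.0])]
scene turntable [([0.574, 0.072, -0.002], 0.62, [297.0, 238.0])]
scene test_gear [([0.577, 0.064, 0.044], 0.68, [295.0, 228.0])]
scene yellow_post_cap [([0.519, 0.239, 0.063], 0.83, [354.0, 265.0])]
scene blue_post_cap [([0.597, -0.106, 0.059], 0.68, [256.0, 183.0])]
scene measure_top [([0.494, -0.356, 0.059], 0.49, [244.0, 114.0])]
scene pinion_a_mid [([0.63, -0.341, 0.021], 0.51, [209.0, 142.0])]
scene plug_gauge_mid [([0.468, 0.373, 0.043], 0.5, [404.0, 302.0])]
scene setting_ring_mid [([0.565, 0.393, 0.01], 0.54, [374.0, 335.0])]
```

View pics/top0.png

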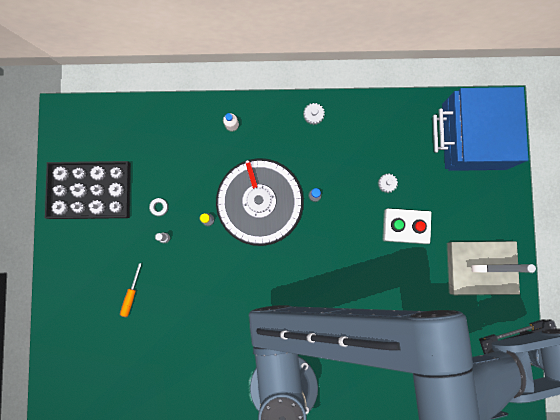

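View pics/scene0.png

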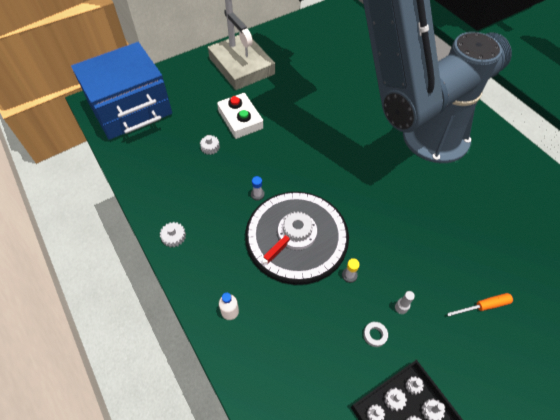

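The top view shows the red arm from (258,200) to (247,162). The yellow post is at (204,217), the blue post at (316,193), and the green and red buttons at (399,225) and (420,226). The scene view agrees, so the arm must turn about +92° anticlockwise. I'll push on its clockwise side with the fingers shut.

>>> servo_tool(rows=[1,0,-0.035,0,0,1,0,-0.035,0,0,1,0,-0.035,0,0,1,0,-0.035,0,0,1,0,-0.035,0,0], newtons=10)

```text
time: 1.52
position: [0.1235, -0.431, 0.2226]
tool_rot: [0.99, 0.139, -0.0, 0.0]
ft_force: [-0.1, 0.1, 0.2]
grip_width: 0.0617
grip_force: 0.0
```

>>> servo_tool(rows=[1,0.034,-0.015,0,0,1,0.034,-0.015,0,0,1,0.034,-0.015,0,0,1,0.034,-0.015,0,0,1,0.034,-0.015,0,0])

```text
time: 1.93
position: [0.2676, -0.3127, 0.2229]
tool_rot: [0.99, 0.138, 0.0, 0.001]
ft_force: [-0.2, -0.5, -0.5]
grip_width: 0.0285
grip_force: 0.0
```

>>> servo_tool(rows=[1,0.034,-0.015,0,0,1,0.034,-0.015,0,0,1,0.034,-0.015,0,0,1,0.034,-0.015,0,0,1,0.034,-0.015,0,0])

```text
time: 2.35
position: [0.4108, -0.1935, 0.2229]
tool_rot: [0.99, 0.139, 0.0, 0.0]
ft_force: [0.2, -0.3, -0.6]
grip_width: 0.0018
grip_force: 0.0
```

>>> servo_tool(rows=[1,0.034,-0.015,0,0,1,0.034,-0.015,0,0,1,0.034,-0.015,0,0,1,0.034,-0.015,0,0,1,0.034,-0.015,0,0])

```text
time: 2.77
position: [0.5536, -0.0743, 0.2227]
tool_rot: [0.99, 0.139, 0.0, 0.0]
ft_force: [0.1, -0.8, -0.4]
grip_width: 0.0004
grip_force: 0.0
```

>>> servo_tool(rows=[1,0.0325,-0.015,0,0,1,0.0325,-0.015,0,0,1,0.0325,-0.015,0,0,1,0.0325,-0.015,0,0,1,0.0325,-0.015,0,0])

```text
time: 3.18
position: [0.6889, 0.0424, 0.2225]
tool_rot: [0.99, 0.139, -0.0, 0.0]
ft_force: [0.8, -0.3, 0.3]
grip_width: 0.0006
grip_force: 0.0
```

>>> servo_tool(rows=[1,0,0,0.035,0,1,0,0,0.035,0,1,0,0,0.035,0,1,0,0,0.035,0,1,0,0,0.03,0])

```text
time: 3.6
position: [0.687, 0.0412, 0.0501]
tool_rot: [0.99, 0.139, -0.001, -0.0]
ft_force: [0.1, 0.6, -0.6]
grip_width: 0.0005
grip_force: 0.0
```

```bash
cat > m.py <<'E'
from h import *
import sys
c=robot.camera('top');save(c,sys.argv[1])
o=robot.get_obs();print(o['time'],o['position'],o['ft_force'])
for q in ['pivot','pointer_tip','yellow_post_cap']:
    print(q,[(np.round(x['at'],4).tolist(),round(x['score'],2)) for x in robot.place_of(c,q)[:2]])
# red arm: top face (z=.06) pixels -> world
p=c['pixels'].astype(int);m=(p[:,:,0]>120)&(p[:,:,1]<60)&(p[:,:,2]<60)
v,u=np.nonzero(m);k=(abs(u-255)<60)&(abs(v-200)<60);W=np.array([ray(c,(a,b),.058)[:2] for a,b in zip(u[k],v[k])])
if len(W)>5:
    mu=W.mean(0);d=np.linalg.svd(W-mu)[2][0];print('arm mean',mu,'dir',d,'n',len(W), 'bearing',np.degrees(np.arctan2(*(mu-[.576,.072])[::-1])))
y=(p[:,:,0]>150)&(p[:,:,1]>140)&(p[:,:,2]<80);v,u=np.nonzero(y);k=(abs(u-204)<20)&(abs(v-217)<20)
print('yellow',ray(c,(u[k].mean(),v[k].mean()),.068),k.sum())
# ring outer ellipse: bright pixels
g=((p.min(2)>170)&(p.max(2)-p.min(2)<40)).astype(np.uint8);g[:150]=0;g[255:]=0;g[:,:205]=0;g[:,:312]*=1;g[:,308:]=0
v,u=np.nonzero(g);W=np.array([ray(c,(a,b),.022)[:2] for a,b in zip(u,v)]);r=np.hypot(*(W-[.576,.072]).T);W=W[(r>.10)&(r<.15)]
from scipy.optimize import least_squares
s=least_squares(lambda q:np.hypot(W[:,0]-q[0],W[:,1]-q[1])-q[2],[.576,.072,.13],loss='soft_l1',f_scale=.003);print('ring',s.x,len(W))
E
python3 m.py t1.png
```

```text
3.65 [0.68262141 0.0413533  0.04360511] [-1.29020758  0.17376671 -2.98014251]
pivot []
pointer_tip [([0.5638, 0.3895, 0.0068], 0.15)]
yellow_post_cap []
yellow [nan nan nan] 0
ring [0.57541502 0.0703151  0.12143129] 660m.py:13: RuntimeWarning: Mean of empty slice.
  print('yellow',ray(c,(u[k].mean(),v[k].mean()),.068),k.sum())
  ret = ret.dtype.type(ret / rcount)
```

>>> servo_tool(rows=[1,0,0,0,0])

```text
time: 3.88
position: [0.6899, 0.0407, 0.055]
tool_rot: [0.99, 0.139, 0.002, 0.001]
ft_force: [0.3, -0.4, 0.2]
grip_width: 0.0005
grip_force: 0.0
```

Run:
```python
from h import *
c=robot.camera('scene')
for q in ['pivot','pointer_tip','yellow_post_cap','turntable']:
    print(q,[(np.round(x['at'],4).tolist(),round(x['score'],2)) for x in robot.place_of(c,q)[:2]])
cv2.imwrite('pics/s1.png',cv2.resize(c['pixels'][120:320,180:430,::-1],None,fx=3,fy=3))
```

```text
pivot [([0.5761, 0.0706, 0.0472], 0.84)]
pointer_tip [([0.7039, 0.1071, 0.0467], 0.59)]
yellow_post_cap [([0.5176, 0.2394, 0.0629], 0.83)]
turntable [([0.5765, 0.0721, -0.0005], 0.55)]
```

View pics/s1.png

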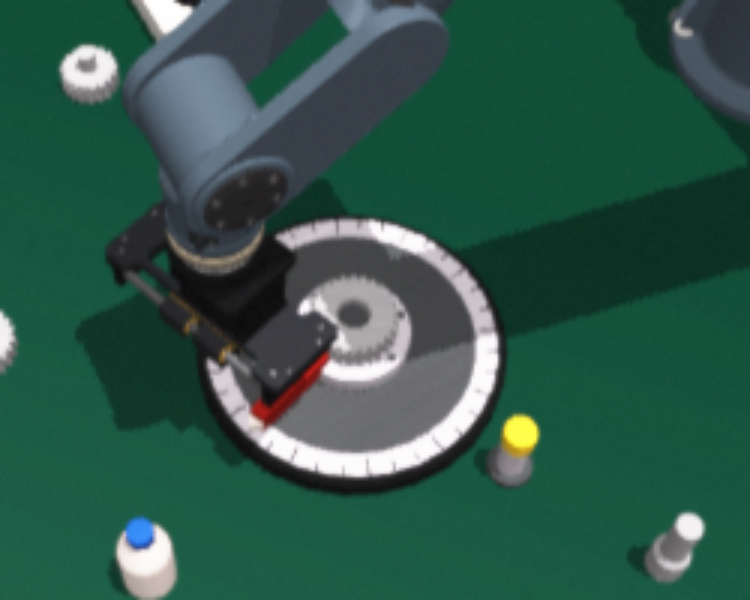

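The crop shows the shut fingers beside the red arm, on its clockwise side, with the yellow post free at about (520,435). Next I lower slightly and move up to contact.

>>> servo_tool(rows=[1,0,0,0.008,0,1,0,-0.012,0,0,1,0,-0.012,0,0,1,0,-0.008,0,0,1,0,-0.003,0,0])

```text
time: 4.55
position: [0.677, 0.077, 0.0443]
tool_rot: [0.99, 0.14, -0.001, -0.0]
ft_force: [0.1, 0.2, 0.9]
grip_width: 0.0003
grip_force: 0.0
```

>>> servo_tool(rows=[1,0.0014,-0.007,0,-4,1,0.0014,-0.007,0,-4,1,0.0014,-0.007,0,-4,1,0.0014,-0.007,0,-4,1,0.0014,-0.007,0,-4])

```text
time: 4.97
position: [0.6703, 0.1094, 0.0445]
tool_rot: [0.95, 0.311, -0.0, 0.001]
ft_force: [-0.2, -2.8, -1.4]
grip_width: 0.0006
grip_force: 0.8
```

>>> servo_tool(rows=[1,0.0014,-0.007,0,-4,1,0.0014,-0.007,0,-4,1,0.0014,-0.007,0,-4,1,0.0014,-0.007,0,-4,1,0.0014,-0.007,0,-4])

```text
time: 5.38
position: [0.6514, 0.1393, 0.0446]
tool_rot: [0.882, 0.471, 0.0, 0.001]
ft_force: [0.9, -1.6, -0.9]
grip_width: 0.0006
grip_force: 0.8
```

>>> servo_tool(rows=[1,0.0014,-0.007,0,-4,1,0.0014,-0.007,0,-4,1,0.0014,-0.007,0,-4,1,0.0014,-0.007,0,-4,1,0.0014,-0.007,0,-4])

```text
time: 5.8
position: [0.6236, 0.161, 0.0447]
tool_rot: [0.787, 0.617, 0.001, 0.001]
ft_force: [0.5, -1.1, -1.3]
grip_width: 0.0003
grip_force: 0.8
```

```bash
cat > s.py <<'E'
from h import *
o=robot.get_obs();print(o['time'],o['position'],o['tool_rot'],o['ft_force'])
c=robot.camera('scene')
P=np.array([.576,.0715]);b=lambda a:np.degrees(np.arctan2(a[1]-P[1],a[0]-P[0]))
for q in ['pointer_tip','yellow_post_cap','pivot']:
    print(q,[(np.round(x['at'],4).tolist(),round(x['score'],2),b(x['at']).round(1)) for x in robot.place_of(c,q)[:2]])
t=2*np.arctan2(o['tool_rot'][1],o['tool_rot'][0]);d=o['position'][:2]-P
print('tool bearing',np.degrees(t),'in tool axes about pivot',d@[np.cos(t),np.sin(t)],d@[-np.sin(t),np.cos(t)])
import sys
cv2.imwrite('pics/'+sys.argv[1],cv2.resize(c['pixels'][150:320,200:430,::-1],None,fx=3,fy=3))
E
python3 s.py s2.png
```

```text
5.8 [0.62359625 0.16098994 0.04473045] [7.86785167e-01 6.17225842e-01 6.76817923e-04 9.50078393e-04] [ 0.53536566 -1.12501457 -1.26063771]
pointer_tip [([0.6157, 0.1995, 0.0472], 0.62, np.float64(72.8))]
yellow_post_cap [([0.5201, 0.2389, 0.0628], 0.55, np.float64(108.5))]
pivot [([0.5741, 0.0717, 0.0485], 0.71, np.float64(174.0))]
tool bearing 76.22772635336929 in tool axes about pivot 0.098247993742145 -0.024923554885127316
```

View pics/s2.png

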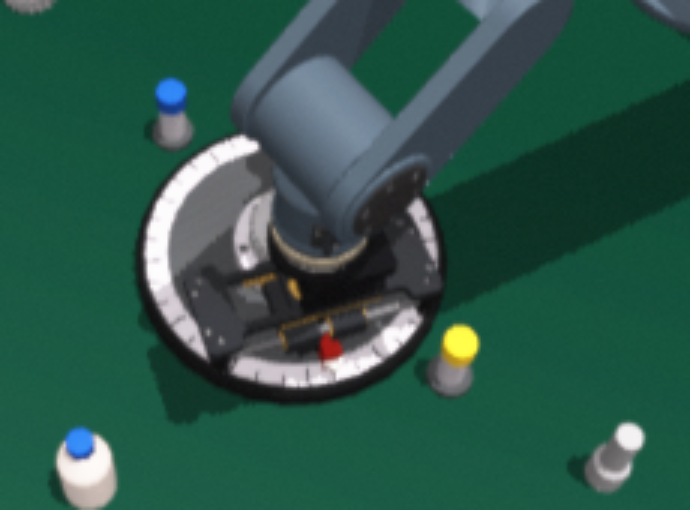

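The tip is visible at about (330,350) and the yellow cap at (460,345). The arm has turned to roughly 73–76°, so I go on and slow down near the end.

>>> servo_tool(rows=[1,0.0014,-0.007,0,-4,1,0.0014,-0.007,0,-4,1,0.0014,-0.007,0,-4,1,0.0014,-0.007,0,-4,1,0.0014,-0.007,0,-4])

```text
time: 6.42
position: [0.5908, 0.1715, 0.0449]
tool_rot: [0.669, 0.743, 0.002, 0.001]
ft_force: [1.8, 1.3, -0.3]
grip_width: 0.0006
grip_force: 0.9
```

>>> servo_tool(rows=[1,0.0007,-0.0035,0,-2,1,0.0007,-0.0035,0,-2,1,0.0003,-0.0018,0,-1,1,0.0003,-0.0018,0,-1,1,0,0,0,0])

```text
time: 6.83
position: [0.5787, 0.1718, 0.0448]
tool_rot: [0.63, 0.777, 0.0, 0.0]
ft_force: [0.8, -0.1, 0.3]
grip_width: 0.0005
grip_force: 0.5
```

```bash
python3 s.py s3.png
```

```text
6.8333 [0.57874128 0.17177983 0.04476447] [6.29611930e-01 7.76909670e-01 3.27718266e-04 2.73994253e-04] [ 0.7766675  -0.06234927  0.27324438]
pointer_tip [([0.5578, 0.2033, 0.0498], 0.85, np.float64(97.9))]
yellow_post_cap [([0.5201, 0.2384, 0.0641], 0.65, np.float64(108.5))]
pivot [([0.5791, 0.0718, 0.0485], 0.55, np.float64(5.5))]
tool bearing 101.95699703754988 in tool axes about pivot 0.09753616825421578 -0.02345752768960941
```

View pics/s3.png

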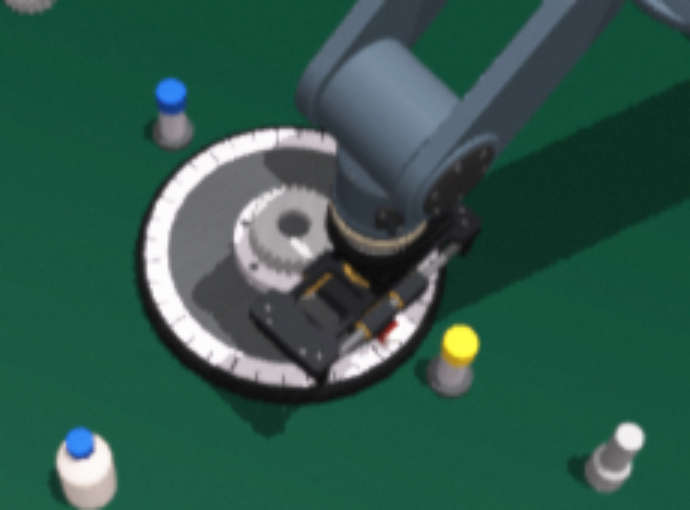

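>>> servo_tool(rows=[1,0.0009,-0.0043,0,-2.5,1,0.0009,-0.0043,0,-2.5,1,0,0,0,0,1,0,0.015,0,0,1,0,0.015,0,0])

```text
time: 7.45
position: [0.597, 0.1799, 0.0442]
tool_rot: [0.596, 0.803, -0.001, -0.001]
ft_force: [0.6, 0.9, 0.6]
grip_width: 0.0004
grip_force: 0.0
```

>>> servo_tool(rows=[1,0,0,-0.035,0,1,0,0,-0.035,0,1,0,0,-0.035,0,1,0,0,-0.035,0,1,-0.03,0,-0.01,0])

```text
time: 7.87
position: [0.608, 0.1557, 0.2001]
tool_rot: [0.594, 0.805, 0.003, 0.002]
ft_force: [1.2, -0.5, 1.0]
grip_width: 0.0006
grip_force: 0.0
```

>>> servo_tool(rows=[1,-0.04,0,0,0,1,-0.04,0,0,0,1,-0.04,0,0,0,1,-0.04,0,0,0,1,-0.04,0,0,0])

```text
time: 8.28
position: [0.6649, -0.0416, 0.1943]
tool_rot: [0.596, 0.803, -0.001, -0.001]
ft_force: [0.6, -0.9, 0.1]
grip_width: -0.0
grip_force: 0.0
```

>>> servo_tool(rows=[1,-0.04,0,0,0,1,-0.04,0,0,0,1,-0.04,0,0,0,1,0,0,0,0])

```text
time: 8.62
position: [0.7018, -0.1638, 0.194]
tool_rot: [0.598, 0.801, -0.001, 0.002]
ft_force: [1.0, 0.0, 1.2]
grip_width: 0.0006
grip_force: 0.0
```

```bash
python3 m.py t2.png; python3 s.py s4.png; python3 -c "
import cv2;a=cv2.imread('pics/t2.png')[140:270,180:440];cv2.imwrite('pics/t2c.png',cv2.resize(a,None,fx=3,fy=3))"
```

```text
8.6667 [ 0.70053213 -0.1596032   0.19365522] [-0.09559827  0.04450125 -0.3254892 ]
pivot []
pointer_tip [([0.5427, 0.2021, 0.0471], 0.6), ([0.5778, 0.0726, 0.0412], 0.52)]
yellow_post_cap [([0.5233, 0.24, 0.059], 0.65)]
arm mean [0.55716245 0.14105386] dir [ 0.21152248 -0.97737313] n 73 bearing 105.25873309538949
yellow [0.52096968 0.23701612 0.068     ] 69
ring [0.57495614 0.07088519 0.12139934] 706
8.8167 [ 0.69939422 -0.1535871   0.19379334] [ 5.95239428e-01  8.03547104e-01 -1.72983341e-04 -1.43000439e-03] [ 0.16665938  0.7057537  -0.41491716]
pointer_tip [([0.5955, -0.1052, 0.0609], 0.62, np.float64(-83.7))]
yellow_post_cap [([0.5219, 0.2403, 0.0627], 0.52, np.float64(107.8))]
pivot [([0.5784, 0.0701, 0.0479], 0.68, np.float64(-30.3))]
tool bearing 106.94050741917061 in tool axes about pivot -0.25127451590869554 -0.05245431778438724
```

View pics/t2c.png

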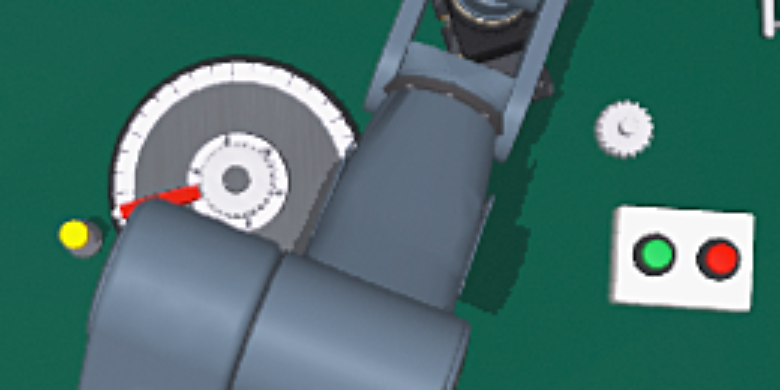

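The top crop shows the red arm at about (120–200, 190–215), pointing slightly off the yellow cap at (74,235). It is partly hidden by the forearm, so I'll clear the view and measure properly.

>>> servo_tool(rows=[1,-0.025,-0.032,0,0,1,-0.025,-0.032,0,0,1,-0.025,-0.032,0,0,1,-0.025,-0.032,0,0,1,-0.025,-0.032,0,0])

```text
time: 9.43
position: [0.5831, -0.3206, 0.1949]
tool_rot: [0.594, 0.804, -0.0, 0.0]
ft_force: [-0.6, 0.6, -0.2]
grip_width: 0.0003
grip_force: 0.0
```

>>> servo_tool(rows=[1,-0.02,-0.032,0,0,1,-0.02,-0.02,0,0,1,0,0,0,0])

```text
time: 9.68
position: [0.5431, -0.3789, 0.1951]
tool_rot: [0.597, 0.802, -0.002, 0.001]
ft_force: [0.4, 0.3, 0.0]
grip_width: 0.0006
grip_force: 0.0
```

```bash
python3 m.py t3.png; python3 s.py s5.png
python3 - <<'E'
import cv2
a=cv2.imread('pics/t3.png')[150:250,180:330];cv2.imwrite('pics/t3c.png',cv2.resize(a,None,fx=5,fy=5))
E
```

```text
9.7333 [ 0.54460936 -0.37624646  0.19500999] [-0.01951809  0.12089045  0.07572868]
pivot [([0.5754, 0.0732, 0.0512], 0.6)]
pointer_tip [([0.5413, 0.2021, 0.0485], 0.66)]
yellow_post_cap [([0.5252, 0.2371, 0.0593], 0.7), ([0.5751, 0.0721, 0.0534], 0.66)]
arm mean [0.55358505 0.14927483] dir [ 0.2495021  -0.96837426] n 130 bearing 106.17574634840098
yellow [0.52096968 0.23701612 0.068     ] 69
ring [0.57538332 0.07054162 0.12113466] 1473
9.8833 [ 0.54647906 -0.37270508  0.19468689] [ 5.94481641e-01  8.04109099e-01  3.47069982e-04 -1.20761589e-04] [ 0.0497021   0.48440417 -0.55591937]
pointer_tip [([0.5462, 0.1993, 0.0478], 0.62, np.float64(103.1))]
yellow_post_cap [([0.5193, 0.2385, 0.0649], 0.54, np.float64(108.8))]
pivot [([0.5765, 0.07, 0.0497], 0.89, np.float64(-71.6))]
tool bearing 107.04861771611378 in tool axes about pivot -0.4160300317500244 0.15845708436576242
```

View pics/t3c.png

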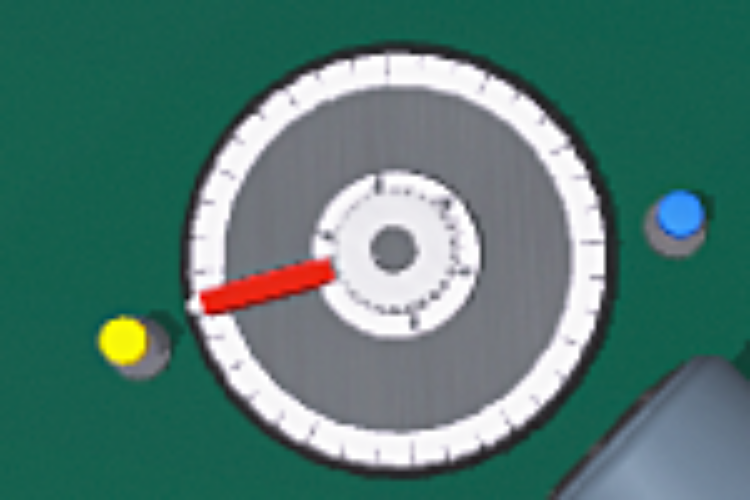

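The arm points at about 105° and the yellow post lies at about 108.3°. The arm therefore falls about 10 mm short and needs +3.2°. I'll go back by the same route and push on.

>>> servo_tool(rows=[1,0.0343,0.0141,0,0,1,0.0343,0.0141,0,0,1,0.0343,0.0141,0,0,1,0.0343,0.0141,0,0,1,0.0343,0.0141,0,0])

```text
time: 10.5
position: [0.5634, -0.1871, 0.1946]
tool_rot: [0.595, 0.804, 0.0, 0.0]
ft_force: [-0.1, 0.5, -0.3]
grip_width: 0.0008
grip_force: 0.0
```

>>> servo_tool(rows=[1,0.0343,0.0141,0,0,1,0.0343,0.0141,0,0,1,0.0343,0.0141,0,0,1,0.0343,0.0141,0,0,1,0.0343,0.0141,0,0])

```text
time: 10.92
position: [0.5805, -0.0022, 0.1948]
tool_rot: [0.594, 0.804, 0.0, 0.0]
ft_force: [0.8, 0.4, 0.8]
grip_width: 0.0005
grip_force: 0.0
```

>>> servo_tool(rows=[1,0.0343,0.0141,0,0,1,0.0343,0.0141,0,0,1,0.0343,0.0141,0,0,1,0.0343,0.0141,0,0,1,0.0343,0.0141,0,0])

```text
time: 11.33
position: [0.5975, 0.1825, 0.1947]
tool_rot: [0.594, 0.804, 0.0, 0.0]
ft_force: [0.9, -1.1, 0.4]
grip_width: 0.0002
grip_force: 0.0
```

>>> servo_tool(rows=[1,0,0,0.03,0,1,0,0,0.03,0,1,0,0,0.03,0,1,0,0,0.03,0,1,0,0,0.03,0])

```text
time: 11.75
position: [0.5977, 0.181, 0.0435]
tool_rot: [0.594, 0.804, 0.0, 0.0]
ft_force: [0.5, -0.8, -0.7]
grip_width: 0.0004
grip_force: 0.0
```

>>> servo_tool(rows=[1,0,0,0,0])

```text
time: 11.83
position: [0.593, 0.18, 0.0387]
tool_rot: [0.594, 0.804, -0.004, -0.004]
ft_force: [-1.3, 0.3, -0.1]
grip_width: 0.0004
grip_force: 0.0
```

>>> servo_tool(rows=[1,0,-0.01,0,0,1,0,-0.01,0,0,1,0.0004,-0.009,0,-1,1,0.0004,-0.004,0,-1.2,1,0.0004,-0.0025,0,-1])

```text
time: 12.25
position: [0.5643, 0.1708, 0.0459]
tool_rot: [0.571, 0.821, 0.001, 0.001]
ft_force: [1.5, 1.6, 0.5]
grip_width: 0.0004
grip_force: 0.7
```

>>> servo_tool(rows=[1,0,0,0,0,1,0,0,0,0])

```text
time: 12.42
position: [0.5641, 0.1703, 0.0453]
tool_rot: [0.572, 0.82, 0.0, 0.0]
ft_force: [-0.3, 0.2, -0.3]
grip_width: 0.0006
grip_force: 0.0
```

>>> servo_tool(rows=[1,0,0.015,0,0,1,0,0.015,0,0,1,0,0,-0.03,0,1,0,0,-0.035,0,1,0,0,-0.035,0])

```text
time: 12.83
position: [0.5913, 0.1804, 0.1445]
tool_rot: [0.572, 0.82, -0.001, -0.001]
ft_force: [0.7, -0.1, 0.5]
grip_width: 0.0006
grip_force: 0.0
```

>>> servo_tool(rows=[1,0,0,-0.035,0,1,-0.034,-0.015,-0.015,0,1,-0.034,-0.015,0,0,1,-0.034,-0.015,0,0,1,-0.034,-0.015,0,0])

```text
time: 13.25
position: [0.5825, 0.0309, 0.1956]
tool_rot: [0.572, 0.82, 0.0, 0.001]
ft_force: [0.2, 0.2, -0.4]
grip_width: 0.0001
grip_force: 0.0
```

>>> servo_tool(rows=[1,-0.034,-0.015,0,0,1,-0.034,-0.015,0,0,1,-0.034,-0.015,0,0,1,-0.034,-0.015,0,0,1,-0.034,-0.015,0,0])

```text
time: 13.67
position: [0.5702, -0.1551, 0.1948]
tool_rot: [0.572, 0.82, -0.0, -0.0]
ft_force: [0.5, 0.3, 0.7]
grip_width: 0.0001
grip_force: 0.0
```

>>> servo_tool(rows=[1,-0.034,-0.015,0,0,1,-0.034,-0.015,0,0,1,-0.034,-0.015,0,0,1,-0.034,-0.015,0,0,1,0,0,0,0])

```text
time: 14.08
position: [0.5611, -0.3099, 0.1949]
tool_rot: [0.575, 0.818, -0.002, 0.003]
ft_force: [1.2, -0.1, 0.5]
grip_width: 0.0006
grip_force: 0.0
```

```bash
cat >> m.py <<'E'
for q in ['measure_top']:
    print(q,[(np.round(x['at'],4).tolist(),round(x['score'],2)) for x in robot.place_of(c,q)[:2]])
p=c['pixels'].astype(int);m=(p[:,:,1]>130)&(p[:,:,0]<110)&(p[:,:,2]<150);v,u=np.nonzero(m);k=(abs(u-399)<15)&(abs(v-225)<15)
if k.any(): print('green',ray(c,(u[k].mean(),v[k].mean()),.055),k.sum())
E
python3 m.py t4.png
python3 - <<'E'
import cv2
a=cv2.imread('pics/t4.png')[150:270,180:450];cv2.imwrite('pics/t4c.png',cv2.resize(a,None,fx=2.9,fy=2.9))
E
```

```text
14.1333 [ 0.56089293 -0.30599358  0.19456702] [-0.01335325  0.13033837  0.24942463]
pivot [([0.5753, 0.0711, 0.0498], 0.95), ([0.5934, -0.1047, 0.0631], 0.36)]
pointer_tip [([0.5375, 0.1999, 0.0497], 0.64)]
yellow_post_cap [([0.5224, 0.2358, 0.06], 0.67)]
arm mean [0.550203   0.14826662] dir [ 0.29582003 -0.95524369] n 132 bearing 108.68798355837939
yellow [0.52096968 0.23701612 0.068     ] 69
ring [0.57594921 0.07095915 0.12076561] 1371
measure_top []
```

View pics/t4c.png

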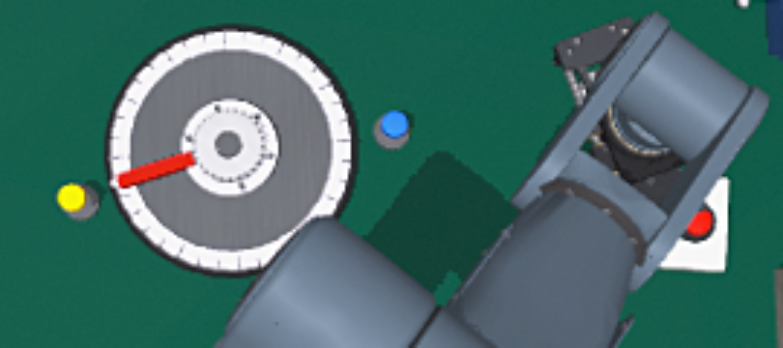

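The arm now points at 107–108.5°, which passes within about 3 mm of the yellow post's axis. The gear is seated at about (230,145). On to the green button at about (0.495, -0.3575).

>>> servo_tool(rows=[1,-0.01,-0.027,0,0,1,-0.01,-0.027,0,0,1,-0.009,-0.027,0,0,1,0,0,0,0,1,0,0,0,0])

```text
time: 14.75
position: [0.4947, -0.3559, 0.1948]
tool_rot: [0.573, 0.82, 0.0, -0.0]
ft_force: [0.4, 0.1, -0.8]
grip_width: 0.0003
grip_force: 0.0
```

>>> servo_tool(rows=[1,0,0,0.03,0,1,0,0,0.03,0,1,0,0,0.025,0,1,0,0,0.015,0,1,0,0,0,0])

```text
time: 15.17
position: [0.4943, -0.3528, 0.091]
tool_rot: [0.571, 0.821, 0.001, -0.004]
ft_force: [-0.9, 0.5, -0.7]
grip_width: 0.0008
grip_force: 0.0
```

Run:
```python
from h import *
o=robot.get_obs();print(o['time'],o['position'],o['ft_force'])
c=robot.camera('scene')
for q in ['measure_top','pointer_tip','yellow_post_cap']:
    print(q,[(np.round(x['at'],4).tolist(),round(x['score'],2)) for x in robot.place_of(c,q)[:2]])
i=cv2.imread('pics/t3.png').astype(int)
c=robot.camera('top')
i=cv2.imread('pics/top0.png')[:,:,::-1].astype(int)
v,u=np.nonzero((i[:,:,1]>130)&(i[:,:,0]<90)&(i[:,:,2]<140));k=(abs(u-399)<12)&(abs(v-225)<12);print(k.sum(),ray(c,(u[k].mean(),v[k].mean()),.055),u[k].mean(),v[k].mean())
s=robot.camera('scene')['pixels'];cv2.imwrite('pics/s6.png',cv2.resize(s[60:190,160:330,::-1],None,fx=4,fy=4))
```

```text
15.1667 [ 0.49434699 -0.35279182  0.09097607] [-0.93490412  0.52327173 -0.72706786]
measure_top [([0.494, -0.3555, 0.059], 0.47), ([0.5758, 0.0671, -0.0017], 0.46)]
pointer_tip [([0.5368, 0.1998, 0.0486], 0.84)]
yellow_post_cap [([0.5213, 0.239, 0.0642], 0.56)]
73 [ 0.49463813 -0.36056121  0.055     ] 398.56164383561645 224.13698630136986
```

View pics/s6.png

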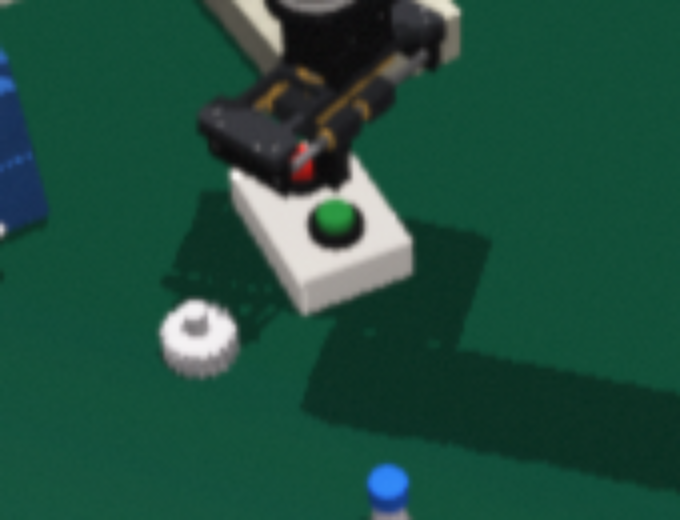

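The crop shows the shut fingertips just above the green button at (335,215), well clear of the red one at (302,163).

>>> servo_tool(rows=[1,0,0,0.012,0,1,0,0,0.01,0,1,0,0,0.008,0,1,0,0,0,0,1,0,0,0,0])

```text
time: 15.88
position: [0.4946, -0.3563, 0.0634]
tool_rot: [0.572, 0.82, 0.0, -0.001]
ft_force: [0.5, -0.2, 0.3]
grip_width: 0.0008
grip_force: 0.0
```

>>> servo_tool(rows=[1,0,0,0.002,0,1,0,0,0.002,0,1,0,0,0,0,1,0,0,0,0])

```text
time: 16.22
position: [0.4953, -0.3569, 0.0609]
tool_rot: [0.572, 0.82, -0.0, 0.0]
ft_force: [0.1, 0.6, 2.4]
grip_width: 0.0007
grip_force: 1.1
```

Contact at about 0.061. Pressing on by steps.

>>> servo_tool(rows=[1,0,0,0.002,0,1,0,0,0.002,0,1,0,0,0,0,1,0,0,0,0])

```text
time: 16.55
position: [0.4953, -0.3569, 0.0568]
tool_rot: [0.572, 0.82, -0.0, 0.0]
ft_force: [-0.6, -0.4, 4.2]
grip_width: 0.0004
grip_force: 2.3
```

>>> servo_tool(rows=[1,0,0,0.002,0,1,0,0,0.001,0,1,0,0,0,0,1,0,0,0,0])

```text
time: 16.88
position: [0.4953, -0.3569, 0.0562]
tool_rot: [0.572, 0.82, -0.0, 0.0]
ft_force: [-2.6, 2.6, 17.0]
grip_width: 0.0008
grip_force: 8.9
```

The force rose to 17 N and the travel stopped at 0.056, so the button is fully down. Now I release, clear the view and check.

>>> servo_tool(rows=[1,0,0,-0.01,0,1,0,0,-0.03,0,1,0,0,-0.035,0,1,0,0,-0.035,0,1,0,0,-0.03,0])

```text
time: 17.3
position: [0.4953, -0.3567, 0.1951]
tool_rot: [0.572, 0.82, 0.0, 0.0]
ft_force: [0.7, -0.7, -0.0]
grip_width: 0.0006
grip_force: 0.0
```

>>> servo_tool(rows=[1,0,0,0,0,1,0,0,0,0,1,0,0,0,0,1,0,0,0,0,1,0,0,0,0])

```text
time: 17.72
position: [0.4943, -0.3558, 0.1916]
tool_rot: [0.572, 0.82, 0.0, -0.002]
ft_force: [0.5, -0.3, 0.3]
grip_width: 0.0007
grip_force: 0.0
```

```bash
python3 m.py t5.png
```

```text
17.7667 [ 0.49446107 -0.35598678  0.1917396 ] [ 0.13690072  0.38981068 -0.1933951 ]
pivot [([0.5755, 0.075, 0.0532], 0.93), ([0.4657, 0.3723, 0.042], 0.35)]
pointer_tip [([0.5387, 0.1977, 0.0487], 0.57)]
yellow_post_cap [([0.5239, 0.2392, 0.0603], 0.42)]
arm mean [0.550203   0.14826662] dir [ 0.29582003 -0.95524369] n 132 bearing 108.68798355837939
yellow [0.52096968 0.23701612 0.068     ] 69
ring [0.5754063  0.07056127 0.12113055] 1478
measure_top []
```

```bash
python3 -c "
from rig import robot;print(robot.hand_in())"
```

```text
the job is handed in; nothing more can be done
None
```

The job is handed in, though no verdict came back: by camera the red arm points within about 3 mm of the yellow post's axis, and the green button was pressed fully down (17 N at the stop) and released, with the robot clear of everything at hand-in.

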